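# Set a straightedge against two stops and square a casting to it

### The job

Slide the aluminium straightedge to the right over the bench until its right-hand long face touches both red-capped stops at once. Only then push the casting up to it, so that the casting's long side lies flat along the straightedge's left-hand face without hanging far past its end and the straightedge still touches both stops. Slide both parts on the bench, never lift or tip them; leave the other things where they are and let go at the end.

Things in the scene. Friction and masses are not known exactly. Their poses are not given: they have to be found in the camera images.
- stop_near: fixed round steel bench stop with a red cap, 30 mm diameter, 30 mm high; the one nearer the robot. Origin: centre of its underside on the bench (z = 0). It cannot move. The line from stop_near to stop_far points roughly along +x (within about 0.35 rad).
- stop_far: the second fixed stop, same size (30 mm diameter, 30 mm high), red cap; 120 to 145 mm further from the robot. Origin: centre of its underside.
- straightedge: loose I-section aluminium straightedge, black strip on top, 200 mm long (own x), 34 wide (own y), 24 high, 0.5 kg, solid sides. Origin: centre of its underside; +x away from the robot, roughly along the line of the stops, +y to the left. The stops lie roughly 90 to 150 mm off on its -y side; when its -y face touches them their centres are 32 mm from its centre line. Starts askew to their line by up to 0.35 rad.
- casting: loose die-cast grey aluminium frame with ribbed pockets, 113 mm long (own y), 99 wide (own x), 30 high, 0.26 kg, solid sides. Origin: centre of its underside. It lies 150 to 230 mm left of the straightedge, own +x to the left, long sides (its +x and -x faces) within 0.4 rad of the line of the stops. Flat against the straightedge its centre is 67 mm from the straightedge's centre line.
- bushing_a: bystander: upright turned steel bushing, 52 mm diameter, 75 mm high, behind the work; origin at the centre of its underside
- bushing_b: bystander: upright turned steel bushing, 52 mm diameter, 75 mm high, behind the work; origin at the centre of its underside
- mic: bystander: micrometer lying flat, 131 x 49 mm, 19 mm high, at the near right; origin under its centre
- marker: bystander: marker pen with a red cap lying flat, 136 mm long, at the near left; origin under its centre
Things that resemble listed ones, but are neither listed nor needed, are in the scene too. Leave any yellow look-alike of the stop_near alone.

How it is judged:
On the way:
1. the straightedge's right-hand face touches both stops (gap under 2.5 mm) while the casting is still clear of it (y of stop_near in the frame of straightedge between -0.0345 and -0.029 m and x of stop_near in the frame of straightedge between -0.098 and 0.098 m and y of stop_far in the frame of straightedge between -0.0345 and -0.029 m and x of stop_far in the frame of straightedge between -0.098 and 0.098 m and y of casting in the frame of straightedge above 0.078 m), for 0.2 s.
At the end, for the whole second after the job is handed in: Straightedge right face within 2.5 mm of both stops, both within its length; casting long side within 3 mm of its left face, parallel within 0.035 rad, casting centre within 60 mm of the straightedge's middle along its length; both flat on the bench and at rest (y of stop_near in the frame of straightedge between -0.0345 and -0.029 m and x of stop_near in the frame of straightedge between -0.098 and 0.098 m and y of stop_far in the frame of straightedge between -0.0345 and -0.029 m and x of stop_far in the frame of straightedge between -0.098 and 0.098 m and y of casting in the frame of straightedge between 0.063 and 0.07 m and x of casting in the frame of straightedge between -0.06 and 0.06 m and angle between the x axis of casting and the y axis of straightedge, either way round below 0.035 rad and linear speed of each of straightedge, casting below 0.01 m/s and height (world z) of each of straightedge, casting below 0.004 m); the robot touches nothing.
It fails at once if the straightedge or the casting is lifted or tipped (over 12 mm, or 0.15 rad) (height (world z) of any of straightedge, casting above 0.012 m or angle between any of straightedge, casting's own z axis and vertical above 0.15 rad).
It fails at once if a bystander is moved more than 20 mm (distance of any of bushing_a, bushing_b, mic, marker from where it was at the start of the episode above 0.02 m).
It also fails if it takes over 48 s, if anything falls off the work surface, if the arm or the gripper's body presses on something with over 40 N, if the wrist force passes 120 N, or if a joint passes its speed limit or range.

### The arm

A 6-joint arm with a two-finger parallel gripper is mounted at the origin on a cart in front of the work surface, level with it; the furniture and walls round the work are solid. World frame = base frame: x ahead of the robot, y to its left, z up, the work surface at z = 0. Lengths are in m, angles in rad, forces in N, time in s.
With the tool pointing down it reaches from about 0.275 to 0.75 m from the base axis. Payload 10.2 kg.
Tool frame: the origin (TCP) lies between the finger pads; the fingertips stand ahead of it and the grasp point (between the pads) lies 11 mm behind it (robot.tcp_to_tips is the y of the fingertips in the tool frame, in m); y points along the fingers, x is the direction in which the jaws open and shut, and the axes are right-handed (so a half turn about y gives the same grasp; the last joint's range is limited). The gripper opens to 88 mm and grips with 3 to 60 N. Pads are 18 mm wide; open, the fingers measure 123 mm over their backs; the gripper's body (75 mm by 187 mm) begins 45 mm behind the grasp point.
Start: joints at [0.912, 0.313, 1.498, -0, 1.331, -0.223], TCP at [0.222, 0.476, 0.247] pointing down, gripper open.
Joint ranges: [-2.94, 2.94], [-0.97, 2.17], [0.19, 2.56], [-1.23, 4.37], [0.02, 3.11], [-2.88, 2.88]. Speed limits (rad/s): [2.39, 2.39, 3.01, 3.14, 3.14, 3.14].

### API

Orientations are given as [roll, pitch, yaw] about the fixed x, y, z axes, in that order (R = Rz(yaw) Ry(pitch) Rx(roll)).
In Python, from bench import robot gives the robot as it stands.
- The arm moves only by the tool play_rows, never from a script. Its argument "targets" is a list that holds one entry, the list of rows, each a list of 7 numbers: the shift along the tool's x, y, z in cm, then the turn, a rotation vector about the tool's x, y, z in degrees, then the finger opening in cm, from 0 to 8.81. A call has 1 to 8 rows; each row is the pose to reach, as a shift and turn from the pose commanded when the call began, along the tool's axes at that moment; what a row does not reach only later rows make up. A row lasts 1/12 s, in which the tool goes at most 41.7 mm and 7.16 degrees, less where a joint would pass 70% of its speed; a pose out of reach is approached as far as the arm can. A call with a gripper value outside its range is refused whole. The fingers move at their own pace and stop on an object; the grip force is fixed at half the most. Time passes only in rows, so rows that repeat a pose let the fingers close. It gives the time, the measured TCP pose, the force and the opening at its end, in the units of the state.
- robot.read_state(): the state, without advancing time (a new reading comes with each control period).
- robot.camera(name): name is "scene" or "top"; returns the picture (480x640x3 uint8, red, green, blue); there is no depth.
- robot.camera_info(name): a dict with "camera_matrix" (3x3 intrinsics, pixels), "k1" (the pictures are not rectified: a ray, as slopes to the right and down, at radius r is drawn at 1 + k1 r^2 times it, then the intrinsics apply), "rvec" (rotation vector, rad) and "tvec" (3), from world to camera coordinates, as OpenCV has them. Camera axes: x right, y down, z forward; pixel columns grow to the right and rows downward; lengths in m; the calibration is good to about 2 mm. A picture is of the moment at which its call begins. camera_info takes no time and is no camera call.
- robot.hand_in(): hands the job in, once; it reports no verdict.
The state is a dict: "clock": time; "q": joint angles; "qd": joint speeds; "joint_torque": joint torques, N m; "tool_pos": TCP position; "ee_rot": TCP orientation; "contact_force": force on the tool from outside, world axes, zero at the start; "wrist_torque": the same for the moment, N m; "grip_width": finger opening in m.
Only numpy, scipy, OpenCV 4.12 (cv2) and the standard library are available. Lean on these libraries where they do the work, as an engineer would, in place of code of your own. Each camera call takes 0.05 s, during which the arm holds its last target. There are 200 camera calls.

## Working session

There is one attempt and no reset: what is moved stays moved. The work goes in short steps, Python scripts to look and compute and a tool call to move; the robot and the scene stay as the last step left them, time stands still between calls to the robot, and variables do not carry over. Pictures are saved under pics/ and viewed, about 8 in all and at most 12, crops included, and the job is handed in when it is done.

Besides the shell and the picture viewer there is one more tool, called after ">>>" in YAML: its name, and indented under it one key for each argument. play_rows: Moves the arm, as the interface text tells. Its arguments: {"type":"object","properties":{"targets":{"type":"array","items":{"type":"array","items":{"type":"array","items":{"type":"number"}}}}},"required":["targets"]}

```bash
ls; mkdir -p pics; python3 - <<'E'
from bench import robot
import cv2
print(robot.read_state(), robot.tcp_to_tips)
for n in("scene","top"):
    cv2.imwrite(f"pics/{n}0.png",robot.camera(n)[:,:,::-1]); print(robot.camera_info(n))
E
```

```text
pics
{'clock': 0.0, 'q': array([ 9.11587546e-01,  3.13446697e-01,  1.49841649e+00, -4.95571596e-06,
        1.33093926e+00, -2.23390199e-01]), 'qd': array([-7.79088635e-04,  5.33450707e-04, -2.35806503e-05, -4.12388883e-04,
        1.20056901e-03,  6.40057499e-04]), 'joint_torque': array([-2.17851639e-04, -4.02214372e+01, -2.52272719e+01,  6.94559840e-02,
        3.52414709e-02, -1.23309255e-04]), 'tool_pos': array([0.22150175, 0.47574678, 0.24617049]), 'ee_rot': array([-1.57053301e+00,  1.18079665e-03,  1.13497908e+00]), 'contact_force': array([0.03182275, 0.03057832, 0.05139728]), 'wrist_torque': array([0.03429757, 0.03518098, 0.01179012]), 'grip_width': 0.08789204099767076} 0.008
{'camera_matrix': array([[538.38311224,   0.        , 317.90003299],
       [  0.        , 538.38311224, 233.41800042],
       [  0.        ,   0.        ,   1.        ]]), 'k1': -0.0837088241873046, 'rvec': array([ 2.15803233, -1.23576556,  0.44931977]), 'tvec': array([-0.27108711,  0.43396421,  0.97558195])}
{'camera_matrix': array([[521.99441983,   0.        , 319.60633311],
       [  0.        , 521.99441983, 248.83903295],
       [  0.        ,   0.        ,   1.        ]]), 'k1': -0.1246936330957708, 'rvec': array([ 2.15970395, -2.16898369,  0.10032976]), 'tvec': array([0.01798898, 0.60810014, 1.28050696])}
```

View pics/top0.png

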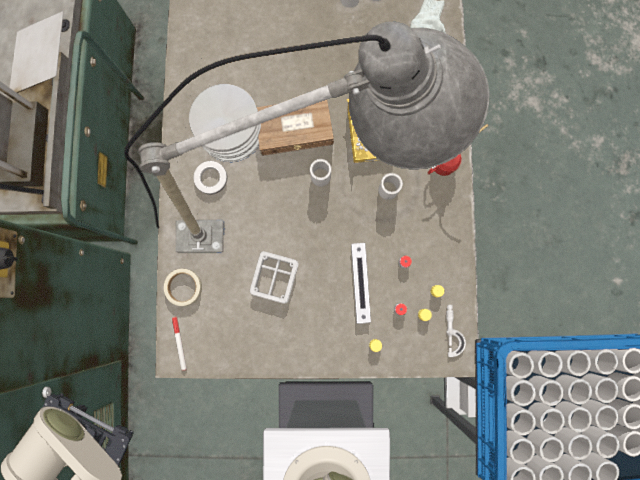

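View pics/scene0.png

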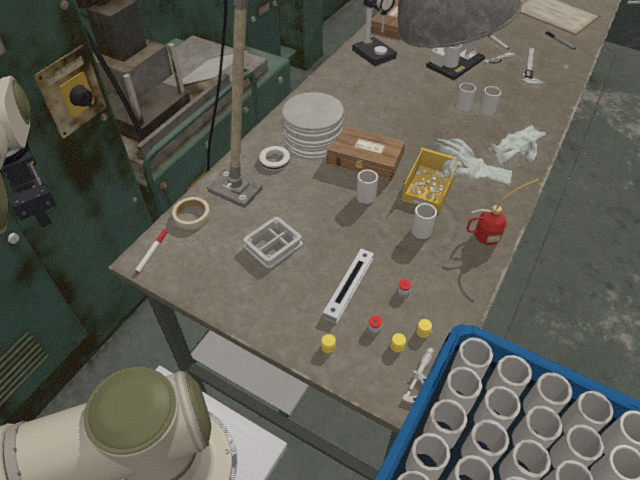

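```bash
cat > h.py <<'E'
import cv2, numpy as np
from bench import robot
I={n:robot.camera_info(n) for n in("scene","top")}
def ray(n,uv):
    i=I[n];K=i["camera_matrix"];R=cv2.Rodrigues(i["rvec"])[0]
    p=cv2.undistortPoints(np.float64(uv).reshape(-1,1,2),K,np.array([i["k1"],0,0,0.]),None,None).reshape(-1,2)
    # cv2 model equals 1+k1 r^2 
    return -R.T@i["tvec"],np.c_[p,np.ones(len(p))]@R
def plane(n,uv,z):
    c,d=ray(n,uv);return c+d*((z-c[2])/d[:,2])[:,None]
def pix(n,P):
    i=I[n];return cv2.projectPoints(np.float64(P).reshape(-1,1,3),i["rvec"],i["tvec"],i["camera_matrix"],np.array([i["k1"],0,0,0.]))[0].reshape(-1,2)
def blobs(m,lo=20,hi=5000):
    n,l,s,c=cv2.connectedComponentsWithStats(m.astype(np.uint8))
    return [(c[k],s[k,4],l==k) for k in range(1,n) if lo<=s[k,4]<=hi]
def hsv(im): return cv2.cvtColor(im,cv2.COLOR_RGB2HSV)
def axis(xy):
    c=xy.mean(0);w,v=np.linalg.eigh(np.cov((xy-c).T));a=v[:,1];a=a*np.sign(a[0]);return c,np.arctan2(a[1],a[0])
E
python3 - <<'E'
from h import *
for n in("top","scene"):
    im=robot.camera(n);H=hsv(im);h,s,v=H[...,0].astype(int),H[...,1],H[...,2]
    red=((h<8)|(h>172))&(s>150)&(v>90); yel=(h>20)&(h<35)&(s>130)&(v>120)
    for nm,m in(("red",red),("yel",yel)):
        for c,a,_ in blobs(m,25,400): print(n,nm,c.round(1),a,plane(n,c,0.030).round(4)[0,:2])
    roi=np.zeros(h.shape,bool)
    if n=="top": roi[235:330,345:378]=1
    else: roi[240:325,320:378]=1
    for c,a,m in blobs((v<60)&roi,30):
        uv=np.argwhere(m)[:,::-1]; P=plane(n,uv,0.024)[:,:2];cc,t=axis(P); e=(P-cc)@[np.cos(t),np.sin(t)];print(n,"strip",c,a,cc.round(4),t,e.min(),e.max())
    roi[:]=0
    if n=="top": roi[245:310,242:305]=1
    else: roi[210:272,236:310]=1
    m=((v>140)&(s<40)&roi)
    for c,a,mm in blobs(m,100):
        uv=np.argwhere(mm)[:,::-1];P=plane(n,uv,0.030)[:,:2]
        r=cv2.minAreaRect((P*1000).astype(np.float32));print(n,"cast",c,a,r)
    big=im[235:355,235:455] if n=="top" else im[200:360,230:450]
    cv2.imwrite(f"pics/{n}_crop.png",cv2.resize(big,None,fx=3.5,fy=3.5,interpolation=cv2.INTER_CUBIC)[:,:,::-1])
c=ray("top",[[0,0]])[0];print("cam",c, plane("top",[[420,95],[325,470],[365,160],[325,380]],0))
E
```

```text
top red [447.3 166.6] 286 [ 0.8199 -0.3146]
top red [405.5 261. ] 73 [ 0.5766 -0.2003]
top red [400.6 309.1] 77 [ 0.4563 -0.186 ]
top red [175.3 324.7] 60 [0.4181 0.3791]
top yel [357.6 146.1] 297 [ 0.8742 -0.0835]
top yel [102.3 164.5] 66 [0.8349 0.5881]
top yel [  3.8 244.3] 45 [0.6245 0.8581]
top yel [  3.  272.5] 50 [0.5491 0.8562]
top yel [433.6 292.3] 27 [ 0.4976 -0.2697]
top yel [421. 315.] 25 [ 0.4413 -0.237 ]
top cast [272.4975398  275.48306802] 3455 ((538.4180908203125, 133.17564392089844), (156.89561462402344, 160.98040771484375), 89.9399185180664)
scene red [161.6 235.4] 57 [0.409  0.3691]
scene red [404.5 284.2] 95 [ 0.5751 -0.2018]
scene red [375.  321.2] 107 [ 0.4556 -0.1876]
scene yel [69.2 80.2] 39 [0.7685 1.1021]
scene yel [84.3 82.4] 34 [0.784  1.0447]
scene yel [ 75.6 109.1] 52 [0.6657 0.9566]
scene yel [423.7 328.1] 210 [ 0.4922 -0.2845]
scene yel [397.7 342.4] 222 [ 0.4336 -0.2513]
scene yel [328.  343.4] 208 [ 0.359  -0.1274]
scene strip [348.61979167 281.93229167] 192 [ 0.522  -0.0882] 0.05879744755106816 -0.0602046238961547 0.06505322817288604
scene cast [271.46200608 238.15349544] 658 ((534.9381103515625, 134.0406494140625), (99.91829681396484, 123.78726959228516), 74.49047088623047)
cam [0.47425182 0.00306511 1.33599524] [[ 1.02641242 -0.25618792  0.        ]
 [ 0.05054838  0.00419342  0.        ]
 [ 0.84555634 -0.10454268  0.        ]
 [ 0.27802206  0.00330287  0.        ]]
```

View pics/top_crop.png

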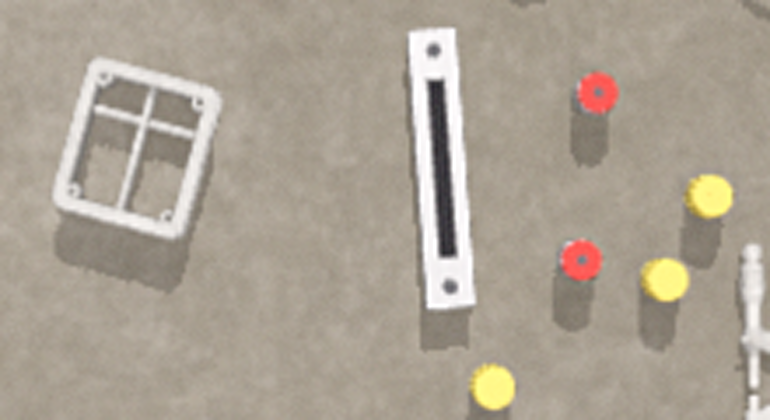

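Top crop and scene: the red caps are at top (405,261) and (401,309), the straightedge at about (361,283) and the casting at about (273,277). Things that could be mistaken for a stop: the yellow caps at (376,346), (425,315) and (438,291), plus the red oiler at (447,166) and the red marker cap at (175,325). The two red caps fit the description (about 120 mm apart, along +x), so those are the stops.

```bash
cat >> h.py <<'E'
def parts(im,roiS,roiC):
    g=cv2.cvtColor(im,cv2.COLOR_RGB2GRAY);out={}
    for nm,roi,z,th in(("S",roiS,.024,195),("C",roiC,.030,175)):
        x0,x1,y0,y1=roi;sub=cv2.resize(g[y0:y1,x0:x1],None,fx=4,fy=4,interpolation=cv2.INTER_CUBIC)
        cs,_=cv2.findContours((sub>th).astype(np.uint8),cv2.RETR_EXTERNAL,cv2.CHAIN_APPROX_NONE)
        c=max(cs,key=cv2.contourArea).reshape(-1,2)
        P=plane("top",(c+.5)/4-.5+[x0,y0],z)[:,:2]
        r=cv2.minAreaRect((P*1000).astype(np.float32));b=cv2.boxPoints(r)/1000
        d=[b[1]-b[0],b[2]-b[1]];d=max(d,key=np.linalg.norm);d=d*np.sign(d[0])
        out[nm]=(np.array(r[0])/1000,np.arctan2(d[1],d[0]),sorted(r[1]))
    return out
def stops(im,n="top"):
    H=hsv(im);h,s,v=H[...,0].astype(int),H[...,1],H[...,2]
    m=((h<8)|(h>172))&(s>110)&(v>90)
    P=[plane(n,c,.030)[0,:2] for c,a,_ in blobs(m,25,400)]
    return sorted([p for p in P if .4<p[0]<.65 and -.3<p[1]<-.1],key=lambda p:p[0])
def gap(S,st):
    c,t=S[:2];u=np.array([np.cos(t),np.sin(t)]);l=np.array([-u[1],u[0]])
    return [((p-c)@u,(p-c)@l) for p in st]
E
python3 - <<'E'
from h import *
im=robot.camera("top");g=cv2.cvtColor(im,cv2.COLOR_RGB2GRAY)
print(g[283,340:385]);print(g[270,245:305])
for o in parts(im,(342,380,236,330),(242,305,246,312)).items():print(o)
st=stops(im);print(st)
E
```

```text
[161 160 159 159 156 157 156 155 158 154 157 158 121 128 216 243 248 251
 194  89  50  59  51 118 253 249 250 252 173 154 159 159 160 167 162 160
 161 161 163 164 163 159 157 160 160]
[171 173 173 176 173 175 172 176 174 173 204 229 229 227 177 123 126 138
 141 144 142 139 141 140 139 131 131 139 161 186 227 217 198 221 224 220
 221 207 179 148 143 132 129 127 129 126 161 235 238 231 209 202 163 166
 171 171 172 173 172 173]
('S', (array([ 0.52390399, -0.08757532]), np.float32(0.062), [35.309051513671875, 201.40406799316406]))
('C', (array([0.53156085, 0.13355534]), np.float32(-0.27379867), [104.23664093017578, 130.37164306640625]))
[array([ 0.45646552, -0.18653172]), array([ 0.57645012, -0.20063916])]
```

```bash
cat >> h.py <<'E'
from scipy.spatial.transform import Rotation as Ro
def cmd(p,yaw,s=None):
    s=s or robot.read_state();R0=Ro.from_euler("xyz",s["ee_rot"]);R1=Ro.from_euler("xyz",[-np.pi/2,0,yaw])
    print("shift cm",(R0.inv().apply(np.array(p)-s["tool_pos"])*100).round(2),"turn deg",np.rad2deg((R0.inv()*R1).as_rotvec()).round(2))
E
python3 - <<'E'
from h import *
cmd([.520,-.033,.246],.062)
E
```

```text
shift cm [-33.53   0.06 -48.53] turn deg [ 1.000e-02  6.148e+01 -3.000e-02]
```

>>> play_rows:
  targets:
    - [[-33.5, 0, -48.5, 0, 61.5, 0, 7], [-33.5, 0, -48.5, 0, 61.5, 0, 7], [-33.5, 0, -48.5, 0, 61.5, 0, 7], [-33.5, 0, -48.5, 0, 61.5, 0, 7], [-33.5, 0, -48.5, 0, 61.5, 0, 7], [-33.5, 0, -48.5, 0, 61.5, 0, 7], [-33.5, 0, -48.5, 0, 61.5, 0, 7], [-33.5, 0, -48.5, 0, 61.5, 0, 7]]

```text
clock: 0.92
tool_pos: [0.3908, 0.1865, 0.2469]
ee_rot: [-1.571, -0.0, 0.129]
contact_force: [0.6, 1.0, -0.5]
grip_width: 0.0699
```

```bash
python3 - <<'E'
from h import *
print(robot.read_state()["tool_pos"]);cmd([.520,-.033,.246],.062)
E
```

```text
[0.39080674 0.18649604 0.24686978]
shift cm [  9.99   0.09 -23.43] turn deg [-0.    3.83  0.02]
```

>>> play_rows:
  targets:
    - [[10, 0, -23.4, 0, 3.8, 0, 7], [10, 0, -23.4, 0, 3.8, 0, 7], [10, 0, -23.4, 0, 3.8, 0, 7], [10, 0, -23.4, 0, 3.8, 0, 7], [10, 0, -23.4, 0, 3.8, 0, 7], [10, 0, -23.4, 0, 3.8, 0, 7], [10, 0, -23.4, 0, 3.8, 0, 7], [10, 0, -23.4, 0, 3.8, 0, 7]]

```text
clock: 1.58
tool_pos: [0.5213, -0.0317, 0.246]
ee_rot: [-1.57, 0.001, 0.066]
contact_force: [-0.0, 0.1, -0.2]
grip_width: 0.0702
```

```bash
python3 - <<'E'
from h import *
cmd([.520,-.033,.017],.062)
E
```

```text
shift cm [-0.12 22.9  -0.13] turn deg [-0.02  0.21 -0.06]
```

Lower to just over the bench (tips about 9 mm up).

>>> play_rows:
  targets:
    - [[0, 20, 0, 0, 0, 0, 7], [0, 20, 0, 0, 0, 0, 7], [0, 20, 0, 0, 0, 0, 7], [0, 20, 0, 0, 0, 0, 7], [0, 20, 0, 0, 0, 0, 7], [0, 22.9, 0, 0, 0, 0, 7], [0, 22.9, 0, 0, 0, 0, 7], [0, 22.9, 0, 0, 0, 0, 7]]

```text
clock: 2.25
tool_pos: [0.5202, -0.0288, 0.0179]
ee_rot: [-1.57, 0.002, 0.07]
contact_force: [-0.0, -0.3, 0.1]
grip_width: 0.0701
```

```bash
python3 - <<'E'
from h import *
cv2.imwrite("pics/s1.png",cv2.resize(robot.camera("scene")[150:400,180:480],None,fx=2.4,fy=2.4)[:,:,::-1])
E
```

```text
(no output)
```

View pics/s1.png

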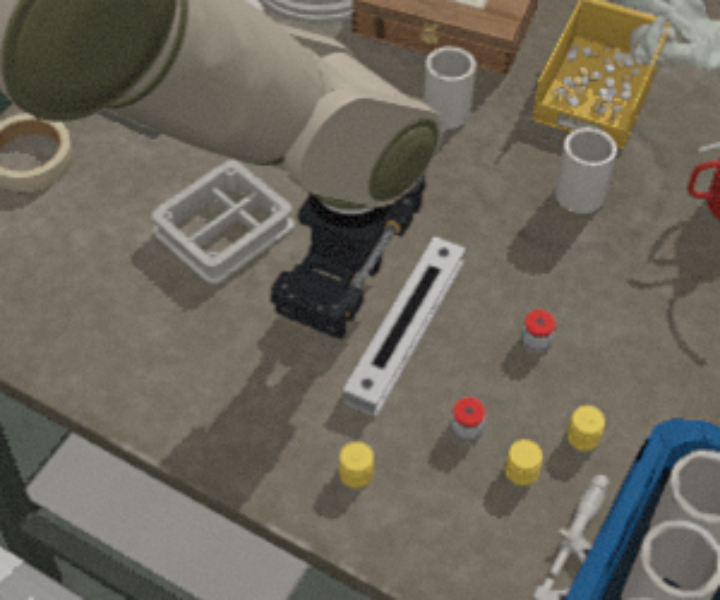

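>>> play_rows:
  targets:
    - [[-0.1, 0, -1, 0, 3, 0, 7], [-0.1, 0, -2, 0, 6, 0, 7], [-0.2, 0, -3, 0, 9, 0, 7], [-0.3, 0, -4, 0, 10.7, 0, 7], [-0.3, 0, -5, 0, 10.7, 0, 7], [-0.4, 0, -6, 0, 10.7, 0, 7], [-0.4, 0, -7, 0, 10.7, 0, 7], [-0.5, 0, -8, 0, 10.7, 0, 7]]

```text
clock: 2.97
tool_pos: [0.5221, -0.11, 0.0197]
ee_rot: [-1.57, -0.002, -0.117]
contact_force: [0.4, 7.5, 6.0]
grip_width: 0.0698
```

```bash
python3 - <<'E'
from h import *
im=robot.camera("top")
cv2.imwrite("pics/t2.png",cv2.resize(im[225:355,235:455],None,fx=3.5,fy=3.5,interpolation=cv2.INTER_CUBIC)[:,:,::-1])
st=stops(im);print(st);s=robot.read_state();print(s["tool_pos"],s["ee_rot"],s["contact_force"])
E
```

```text
[array([ 0.57658094, -0.20048541])]
[ 0.52225546 -0.11195197  0.01965569] [-1.571534   -0.00296292 -0.11790899] [ 0.02298297 -1.75718028 -0.18090253]
```

View pics/t2.png

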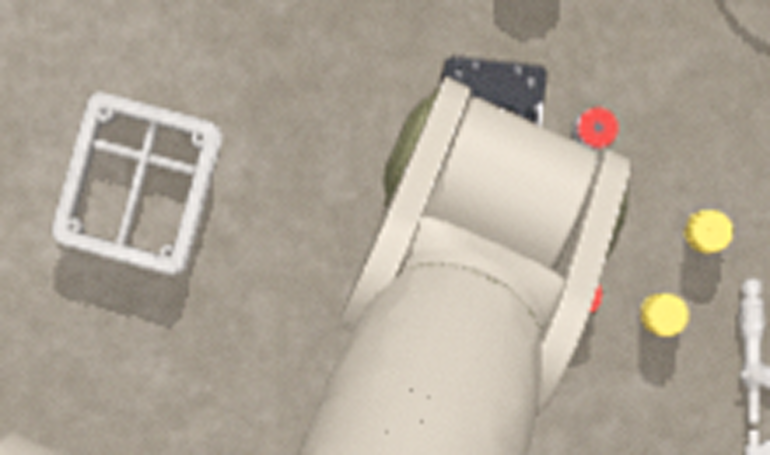

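The arm hides the part from above, so I'll close the last ~24 mm by force.

>>> play_rows:
  targets:
    - [[0, 0, -0.5, 0, 0, 0, 7], [0, 0, -1, 0, 0, 0, 7], [0, 0, -1.4, 0, 0, 0, 7], [0, 0, -1.7, 0, 0, 0, 7], [0, 0, -1.8, 0, 0, 0, 7], [0, 0, -1.8, 0, 0, 0, 7]]

```text
clock: 3.52
tool_pos: [0.52, -0.1276, 0.0192]
ee_rot: [-1.571, -0.002, -0.118]
contact_force: [1.7, 4.8, 4.7]
grip_width: 0.0699
```

```bash
cat > st.py <<'E'
from h import *
im=robot.camera("scene");s=robot.read_state();print(s["clock"],s["tool_pos"].round(4),s["ee_rot"].round(4),s["contact_force"].round(2),s["wrist_torque"].round(2))
E
python3 st.py
```

```text
3.5667 [ 0.5199 -0.1276  0.0192] [-1.5708 -0.0021 -0.1174] [0.93 4.77 3.23] [ 0.67 -0.08 -0.04]
```

>>> play_rows:
  targets:
    - [[0, 0, -0.2, 0, 0, 0, 7], [0, 0, -0.3, 0, 0, 0, 7], [0, 0, -0.3, 0, 0, 0, 7]]

```text
clock: 3.82
tool_pos: [0.5195, -0.1305, 0.0192]
ee_rot: [-1.571, -0.002, -0.117]
contact_force: [0.4, 5.6, 4.9]
grip_width: 0.0701
```

```bash
python3 st.py
```

```text
3.8667 [ 0.5195 -0.1305  0.0192] [-1.5706 -0.0019 -0.1173] [0.25 5.18 5.97] [ 0.8  -0.04  0.07]
```

>>> play_rows:
  targets:
    - [[0, 0, -0.2, 0, 0, 0, 7], [0, 0, -0.3, 0, 0, 0, 7], [0, 0, -0.3, 0, 0, 0, 7]]

```text
clock: 4.12
tool_pos: [0.5191, -0.1334, 0.0191]
ee_rot: [-1.571, -0.002, -0.117]
contact_force: [1.0, 6.7, 5.6]
grip_width: 0.0702
```

```bash
python3 st.py
```

```text
4.1667 [ 0.5191 -0.1334  0.0191] [-1.5706 -0.0018 -0.1173] [0.63 5.86 4.81] [ 0.74 -0.01  0.  ]
```

>>> play_rows:
  targets:
    - [[0, 0, -0.1, 0, 0, 0, 7], [0, 0, -0.2, 0, 0, 0, 7], [0, 0, -0.2, 0, 0, 0, 7]]

```text
clock: 4.42
tool_pos: [0.5189, -0.1354, 0.0191]
ee_rot: [-1.57, -0.002, -0.117]
contact_force: [0.3, 6.0, 4.6]
grip_width: 0.0696
```

```bash
python3 st.py
```

```text
4.4667 [ 0.5189 -0.1354  0.0191] [-1.5705 -0.0017 -0.1173] [0.09 5.76 5.54] [ 0.84 -0.04  0.03]
```

>>> play_rows:
  targets:
    - [[0, 0, -0.1, 0, 0, 0, 7], [0, 0, -0.2, 0, 0, 0, 7], [0, 0, -0.2, 0, 0, 0, 7]]

```text
clock: 4.72
tool_pos: [0.5188, -0.136, 0.0191]
ee_rot: [-1.568, -0.001, -0.117]
contact_force: [2.8, 14.6, 7.3]
grip_width: 0.0697
```

>>> play_rows:
  targets:
    - [[0, 0, -0.1, 0, 0, 0, 7], [0, 0, -0.2, 0, 0, 0, 7], [0, 0, -0.2, 0, 0, 0, 7]]

```text
clock: 4.97
tool_pos: [0.5187, -0.1362, 0.0192]
ee_rot: [-1.566, -0.001, -0.117]
contact_force: [6.1, 27.2, 9.4]
grip_width: 0.0698
```

```bash
python3 st.py; python3 - <<'E'
from h import *
cv2.imwrite("pics/s3.png",cv2.resize(robot.camera("scene")[200:360,280:480],None,fx=3.7,fy=3.7,interpolation=cv2.INTER_CUBIC)[:,:,::-1])
E
```

```text
5.0167 [ 0.5187 -0.1362  0.0192] [-1.5658e+00 -1.3000e-03 -1.1730e-01] [ 6.27 26.16  9.93] [ 3.98 -0.97  0.15]
```

View pics/s3.png

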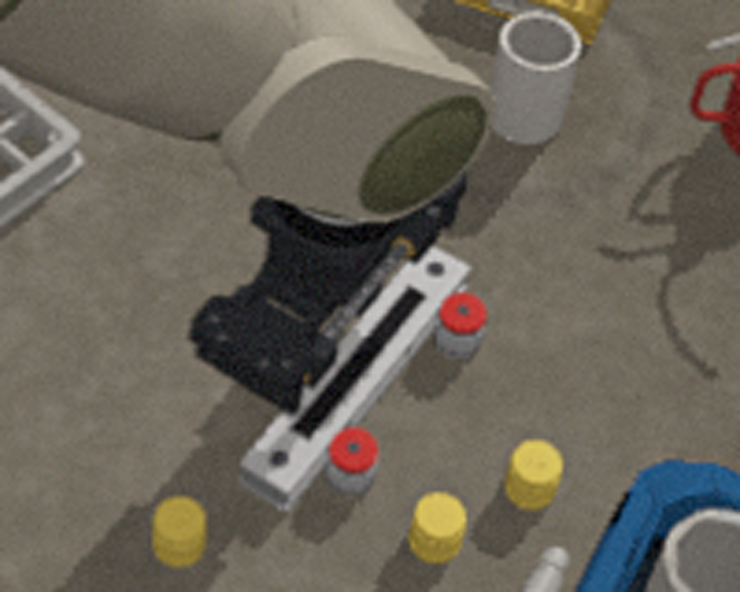

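Straightedge is against both stops: force jumped from 5 to 27 N, and the scene crop shows both caps at its right-hand face. Backing off and up.

>>> play_rows:
  targets:
    - [[0, 0, 1, 0, 0, 0, 7], [0, 0, 3, 0, 0, 0, 7], [0, -3, 3, 0, 0, 0, 7], [0, -7, 4, 0, 0, 0, 7], [0, -11, 7, 0, 0, 0, 7], [0, -13, 11, 0, 0, 0, 7], [0, -13, 15, 0, 0, 0, 7], [0, -13, 18, 0, 0, 0, 7]]

```text
clock: 5.73
tool_pos: [0.5397, 0.0405, 0.1508]
ee_rot: [-1.571, -0.005, -0.118]
contact_force: [0.6, -1.0, -0.1]
grip_width: 0.0701
```

```bash
python3 - <<'E'
from h import *
im=robot.camera("top");st=stops(im);print(st)
p=parts(im,(350,408,236,345),(242,305,246,312));print(p);
if len(st)==2: print(gap(p["S"],st))
print("lamp",plane("top",[[178,220],[224,220],[224,252],[178,252]],0.01)[:,:2].round(3))
cv2.imwrite("pics/t4.png",cv2.resize(im[200:360,150:450],None,fx=2.6,fy=2.6,interpolation=cv2.INTER_CUBIC)[:,:,::-1])
E
```

```text
[array([ 0.45646552, -0.18653172]), array([ 0.57660592, -0.20081566])]
{'S': (array([ 0.51676105, -0.16109262]), np.float32(-0.115366), [36.05904769897461, 200.5933837890625]), 'C': (array([0.51756879, 0.13503539]), np.float32(0.40681553), [116.80288696289062, 184.7366485595703])}
[(np.float64(-0.056966424349629466), np.float64(-0.032210633076554404)), (np.float64(0.0640195938137626), np.float64(-0.03257022669723392))]
lamp [[0.688 0.384]
 [0.686 0.262]
 [0.603 0.261]
 [0.604 0.381]]
```

View pics/t4.png

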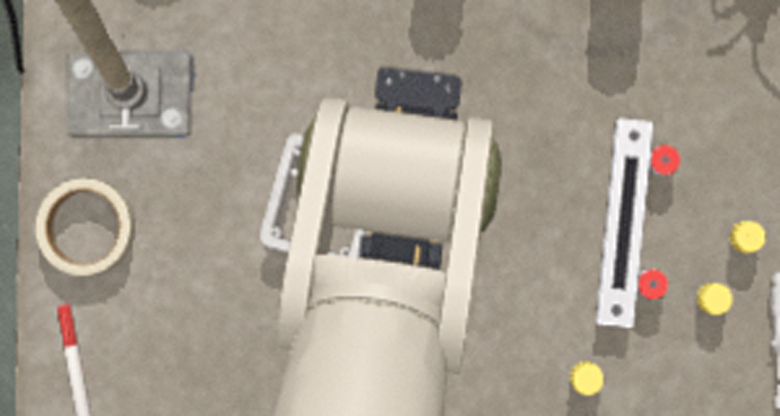

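Arm clear of it now: the straightedge at crop (625,222) sits against both red caps (665,160) and (653,285). The measured stop offsets of -32.2 and -32.6 mm are inside the band. Now measuring the casting from the first picture, then moving to its left side.

```bash
sed -i 's/,.030,175/,.030,190/' h.py; python3 - <<'E'
from h import *
im=cv2.imread("pics/top0.png")[:,:,::-1].copy()
p=parts(im,(342,380,236,330),(242,305,246,312));print(p)
c,t,_=p["C"];L=np.array([-np.sin(t),np.cos(t)]);q=c+L*(.0495+.009+.025)-.005*np.array([np.cos(t),np.sin(t)]);print(q)
cmd([*q,.15],t)
E
```

```text
{'S': (array([ 0.52386432, -0.08762956]), np.float32(0.06162928), [35.34355545043945, 201.32044982910156]), 'C': (array([0.53870148, 0.13121646]), np.float32(-0.2785789), [101.22411346435547, 113.16825103759766])}
[0.55685587 0.21287225]
shift cm [-0.16  0.02 16.76] turn deg [-0.11  9.44  0.19]
```

>>> play_rows:
  targets:
    - [[0, 0, 4, 0, 5, 0, 7], [0, 0, 8, 0, 9.4, 0, 7], [0, 0, 12, 0, 9.4, 0, 7], [-0.2, 0, 16, 0, 9.4, 0, 7], [-0.2, 0, 16.8, 0, 9.4, 0, 7], [-0.2, 0, 16.8, 0, 9.4, 0, 7], [-0.2, 0, 16.8, 0, 9.4, 0, 7]]

```text
clock: 6.37
tool_pos: [0.5568, 0.2055, 0.148]
ee_rot: [-1.571, -0.0, -0.281]
contact_force: [0.1, -0.6, -0.2]
grip_width: 0.0702
```

```bash
python3 - <<'E'
from h import *
im=robot.camera("top")
cmd([.557,.213,.019],-.2786)
cv2.imwrite("pics/t5.png",cv2.resize(im[200:360,150:450],None,fx=2.6,fy=2.6,interpolation=cv2.INTER_CUBIC)[:,:,::-1])
E
```

```text
shift cm [-0.22 12.9   0.8 ] turn deg [ 0.02 -0.23  0.02]
```

View pics/t5.png

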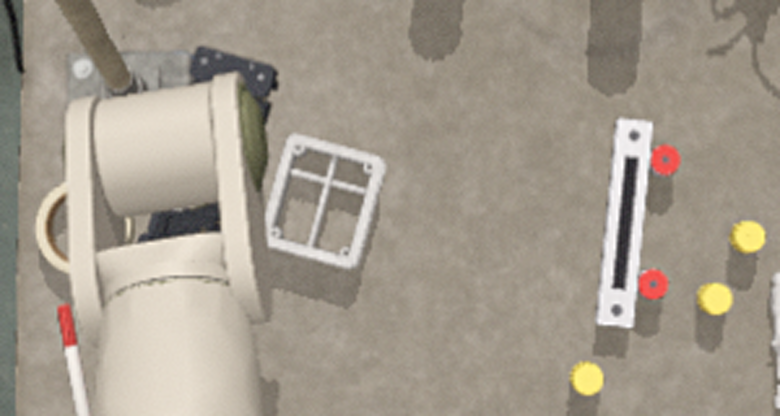

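Casting at crop (327,203) is unmoved and the gripper is left of it, clear of the lamp foot at (125,95). Lowering.

>>> play_rows:
  targets:
    - [[0, 4, 0.2, 0, 0, 0, 7], [0, 8, 0.2, 0, 0, 0, 7], [0, 11, 0.2, 0, 0, 0, 7], [0, 12.5, 0.2, 0, 0, 0, 7], [0, 12.9, 0.2, 0, 0, 0, 7], [0, 12.9, 0.2, 0, 0, 0, 7], [0, 12.9, 0.2, 0, 0, 0, 7]]

```text
clock: 7.0
tool_pos: [0.5583, 0.207, 0.0201]
ee_rot: [-1.57, -0.002, -0.283]
contact_force: [0.1, 0.2, -0.0]
grip_width: 0.07
```

```bash
python3 - <<'E'
from h import *
s=robot.read_state();near=np.array([.4565,-.1866]);t=-.117;u=np.array([np.cos(t),np.sin(t)]);L=np.array([-u[1],u[0]])
for n,p in(("tool",s["tool_pos"][:2]),("cast",np.array([.5387,.1312])),("S",np.array([.5168,-.1611]))):print(n,(p-near)@u,(p-near)@L)
# final tool: straightedge L .032, casting 67, half 49.5, finger 9
for d in(.06,.01,0):
    q=near+u*.055+L*(.032+.067+.0495+.0085+d);cmd([*q,.018],-.117)
E
```

```text
tool 0.05517190540022142 0.4028053946463685
cast 0.04454019767107344 0.32522277102229735
S 0.05691104944719766 0.03236467906249999
shift cm [  3.06   0.2  -18.33] turn deg [-0.03 -9.53  0.11]
shift cm [  3.88   0.2  -23.26] turn deg [-0.03 -9.53  0.11]
shift cm [  4.05   0.2  -24.24] turn deg [-0.03 -9.53  0.11]
```

>>> play_rows:
  targets:
    - [[-1, 0, 0, 0, 0, 0, 7], [-1, 0, -1.2, 0, 0, 0, 7], [-0.9, 0, -2.4, 0, 0, 0, 7], [-0.7, 0, -3.6, 0, -1.5, 0, 7], [-0.5, 0, -4.9, 0, -3, 0, 7], [-0.3, 0, -6.2, 0, -4.5, 0, 7], [-0.1, 0, -7.5, 0, -6, 0, 7], [0.2, 0, -8.5, 0, -7, 0, 7]]

```text
clock: 7.67
tool_pos: [0.536, 0.1239, 0.0199]
ee_rot: [-1.57, -0.002, -0.16]
contact_force: [-0.2, 3.0, 1.4]
grip_width: 0.0701
```

```bash
cat > n.py <<'E'
from h import *
s=robot.read_state();near=np.array([.4565,-.1866]);t=-.117;u=np.array([np.cos(t),np.sin(t)]);L=np.array([-u[1],u[0]])
print(s["clock"],s["tool_pos"].round(4),s["ee_rot"][2],s["contact_force"].round(1),(s["tool_pos"][:2]-near)@u,(s["tool_pos"][:2]-near)@L)
for d in(.06,.02,0):
    q=near+u*.045+L*(.032+.067+.0495+.0085+d);cmd([*q,.018],-.117)
E
python3 n.py
```

```text
7.6667 [0.536  0.1239 0.0199] -0.15990039164027658 [-0.2  3.   1.4] 0.042730773224029565 0.3176393845943209
shift cm [  0.66   0.18 -10.05] turn deg [-0.05 -2.46  0.1 ]
shift cm [  0.83   0.18 -14.04] turn deg [-0.05 -2.46  0.1 ]
shift cm [  0.92   0.18 -16.04] turn deg [-0.05 -2.46  0.1 ]
```

>>> play_rows:
  targets:
    - [[0.1, 0, -1.2, 0, -1, 0, 7], [0.2, 0, -2.5, 0, -2, 0, 7], [0.3, 0, -3.8, 0, -2.5, 0, 7], [0.4, 0, -5.1, 0, -2.5, 0, 7], [0.5, 0, -6.4, 0, -2.5, 0, 7], [0.5, 0, -7.7, 0, -2.5, 0, 7], [0.6, 0, -9, 0, -2.5, 0, 7], [0.6, 0, -10, 0, -2.5, 0, 7]]

```text
clock: 8.33
tool_pos: [0.5259, 0.0243, 0.0194]
ee_rot: [-1.571, -0.001, -0.117]
contact_force: [1.3, 4.9, 3.9]
grip_width: 0.0703
```

```bash
python3 n.py; python3 - <<'E'
from h import *
cv2.imwrite("pics/s6.png",cv2.resize(robot.camera("scene")[180:360,240:450],None,fx=3.3,fy=3.3,interpolation=cv2.INTER_CUBIC)[:,:,::-1])
E
```

```text
8.3333 [0.5259 0.0243 0.0194] -0.1174101358467522 [1.3 4.9 3.9] 0.04435101148110779 0.21757884855258955
shift cm [ 0.06  0.14 -0.06] turn deg [-0.01 -0.02  0.08]
shift cm [ 0.07  0.13 -4.06] turn deg [-0.01 -0.02  0.08]
shift cm [ 0.07  0.13 -6.06] turn deg [-0.01 -0.02  0.08]
```

View pics/s6.png

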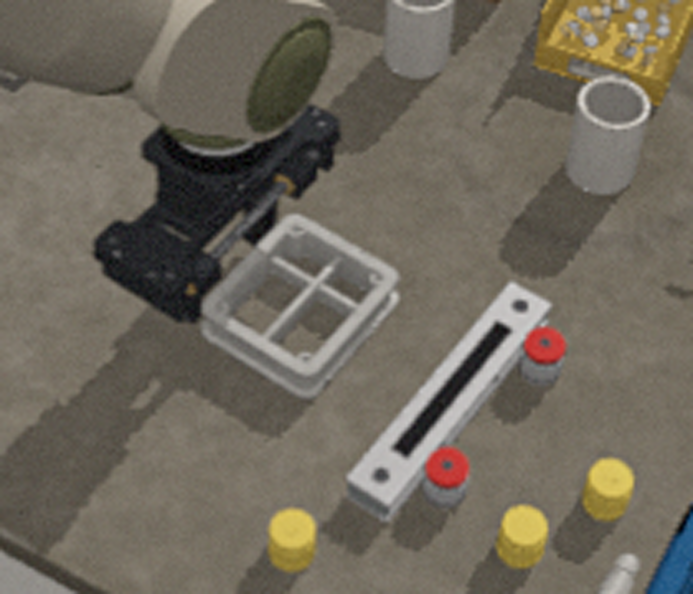

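The casting at (305,300) is flush on both fingers and parallel to the straightedge at (450,400), about 6 cm short of it.

>>> play_rows:
  targets:
    - [[0.1, 0, -1, 0, 0, 0, 7], [0.1, 0, -2, 0, 0, 0, 7], [0.1, 0, -3, 0, 0, 0, 7], [0.1, 0, -3.9, 0, 0, 0, 7], [0.1, 0, -4.6, 0, 0, 0, 7], [0.1, 0, -5.2, 0, 0, 0, 7], [0.1, 0, -5.5, 0, 0, 0, 7], [0.1, 0, -5.6, 0, 0, 0, 7]]

```text
clock: 9.05
tool_pos: [0.5201, -0.0302, 0.0187]
ee_rot: [-1.571, -0.0, -0.117]
contact_force: [-0.2, 5.2, 4.9]
grip_width: 0.0699
```

>>> play_rows:
  targets:
    - [[0, 0, -0.1, 0, 0, 0, 7], [0, 0, -0.2, 0, 0, 0, 7], [0, 0, -0.2, 0, 0, 0, 7]]

```text
clock: 9.3
tool_pos: [0.5199, -0.0317, 0.0187]
ee_rot: [-1.571, 0.0, -0.116]
contact_force: [1.3, 3.6, 3.4]
grip_width: 0.07
```

>>> play_rows:
  targets:
    - [[0, 0, -0.1, 0, 0, 0, 7], [0, 0, -0.2, 0, 0, 0, 7], [0, 0, -0.2, 0, 0, 0, 7]]

```text
clock: 9.55
tool_pos: [0.5196, -0.0338, 0.0187]
ee_rot: [-1.571, 0.0, -0.116]
contact_force: [0.8, 4.4, 4.3]
grip_width: 0.0701
```

```bash
python3 n.py
```

```text
9.55 [ 0.5196 -0.0338  0.0187] -0.11619621603914165 [0.8 4.4 4.3] 0.0448798999788152 0.15908578903907739
shift cm [0.02 0.07 5.79] turn deg [ 0.    0.05 -0.01]
shift cm [0.01 0.07 1.79] turn deg [ 0.    0.05 -0.01]
shift cm [ 0.01  0.07 -0.21] turn deg [ 0.    0.05 -0.01]
```

>>> play_rows:
  targets:
    - [[0, 0, -0.1, 0, 0, 0, 7], [0, 0, -0.2, 0, 0, 0, 7], [0, 0, -0.2, 0, 0, 0, 7]]

```text
clock: 9.8
tool_pos: [0.5194, -0.036, 0.0187]
ee_rot: [-1.571, 0.0, -0.116]
contact_force: [-0.3, 2.6, 3.1]
grip_width: 0.0703
```

>>> play_rows:
  targets:
    - [[0, 0, -0.1, 0, 0, 0, 7], [0, 0, -0.2, 0, 0, 0, 7], [0, 0, -0.2, 0, 0, 0, 7]]

```text
clock: 10.05
tool_pos: [0.5193, -0.0362, 0.0187]
ee_rot: [-1.568, -0.0, -0.116]
contact_force: [4.1, 16.8, 3.9]
grip_width: 0.0701
```

Force jumped, so contact. One more firm press, then retreat.

>>> play_rows:
  targets:
    - [[0, 0, -0.1, 0, 0, 0, 7], [0, 0, -0.1, 0, 0, 0, 7], [0, 0, -0.1, 0, 0, 0, 7]]

```text
clock: 10.3
tool_pos: [0.5193, -0.0363, 0.0187]
ee_rot: [-1.567, -0.0, -0.116]
contact_force: [6.5, 22.5, 4.2]
grip_width: 0.0698
```

>>> play_rows:
  targets:
    - [[0, 0, 0.5, 0, 0, 0, 7], [0, 0, 1.5, 0, 0, 0, 7], [0, 0, 3, 0, 0, 0, 7], [0, -4, 4, 0, 0, 0, 7], [0, -8, 7, 0, 0, 0, 7], [0, -11, 11, 0, 0, 0, 7], [0, -13, 15, 0, 0, 0, 7], [0, -13, 18, 0, 0, 0, 7]]

```text
clock: 10.97
tool_pos: [0.5403, 0.1352, 0.1507]
ee_rot: [-1.571, -0.005, -0.118]
contact_force: [0.3, -0.4, 0.5]
grip_width: 0.0701
```

>>> play_rows:
  targets:
    - [[-2, 0, 4, 0, 0, 0, 7], [-4, 0, 5, 0, 0, 0, 7], [-6, 0, 6, 0, 0, 0, 7], [-6, 0, 6, 0, 0, 0, 7], [-6, 0, 6, 0, 0, 0, 7]]

```text
clock: 11.38
tool_pos: [0.4864, 0.2012, 0.1475]
ee_rot: [-1.571, -0.0, -0.115]
contact_force: [0.2, -1.1, -0.0]
grip_width: 0.0703
```

```bash
python3 - <<'E'
from h import *
im=robot.camera("top");st=stops(im);print(st)
H=hsv(im);v=H[...,2].astype(int);roi=np.zeros(v.shape,bool);roi[235:345,350:410]=1
for c,a,m in blobs((v<75)&roi,40):
    P=plane("top",np.argwhere(m)[:,::-1],.024)[:,:2];cc,t=axis(P);print("strip",a,cc,t)
    if a>80: print("stops in S",gap((cc,t),st))
cv2.imwrite("pics/t7.png",cv2.resize(im[235:345,290:420],None,fx=5,fy=5,interpolation=cv2.INTER_CUBIC)[:,:,::-1])
E
```

```text
[array([ 0.4564915, -0.1865539]), array([ 0.57660592, -0.20081566])]
strip 166 [ 0.51785484 -0.16142661] -0.1180422182029086
stops in S [(np.float64(-0.05797711934608001), np.float64(-0.03217908619474465)), (np.float64(0.06298101877879639), np.float64(-0.032195933772354954))]
```

View pics/t7.png

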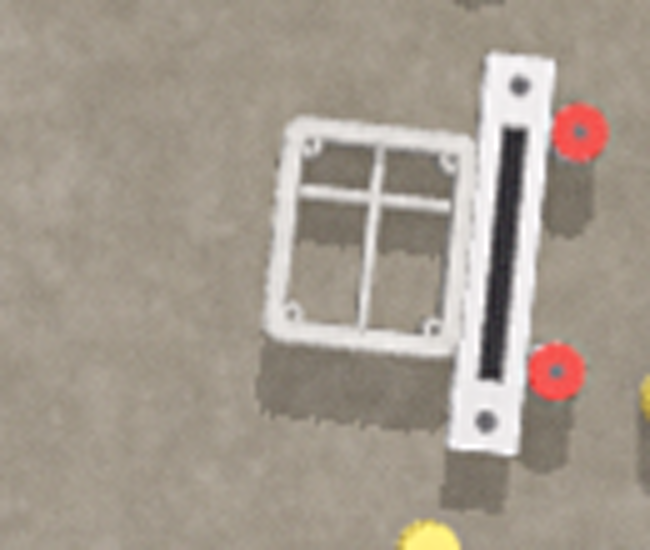

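Casting at crop (370,235) lies along the straightedge with no visible gap, and both red caps, (580,132) and (557,372), touch the right-hand face. One numeric check of the casting's left edge before handing in.

```bash
python3 - <<'E'
from h import *
im=robot.camera("top");g=cv2.cvtColor(im,cv2.COLOR_RGB2GRAY).astype(float)
E=[]
for y in range(264,298):
    r=g[y,335:352];k=int(np.argmax(r>195));E.append([335+k-(r[k]-195)/(r[k]-r[k-1]),y])
P=plane("top",E,.03)[:,:2];f=cv2.fitLine(P.astype(np.float32),cv2.DIST_HUBER,0,1e-4,1e-4).ravel()
t=np.arctan(f[1]/f[0]);S=np.array([.51785,-.16143]);a=-.118;L=np.array([-np.sin(a),np.cos(a)])
print("edge angle",t,"vs S",a,"edge dist",(f[2:]-S)@L,"expect .1165")
s=robot.read_state();print(s["contact_force"],s["clock"])
E
```

```text
edge angle -0.115647905 vs S -0.118 edge dist 0.11533750919695837 expect .1165
[ 0.63974817 -0.26679052 -0.00423591] 11.4833
```

```bash
python3 -c "
from bench import robot
print(robot.hand_in())"
```

```text
the job is handed in; nothing more can be done
None
```

I slid the straightedge to the right with both open fingers until the push force jumped to 27 N against the two red stops. I then backed off and pushed the casting flat against its left-hand face, retreated clear of everything, and handed in at 11.5 s.

My last checks from the top camera showed:
- **Straightedge against the stops:** the stop centres sit at y = -32.2 mm and -32.2 mm in its frame (allowed -34.5 to -29.0). Along its length they are at x = -58 mm and +63 mm.
- **Straightedge before the casting arrived:** the offsets were -32.2 mm and -32.6 mm, with the casting still well clear.
- **Casting against the straightedge:** its outer long edge is parallel within about 0.002 rad. That edge is 115.3 mm from the straightedge's centre line, against 116.5 mm expected. The 1.2 mm difference is within the 2 mm camera calibration.
- **Casting along the straightedge:** I did not measure its position at the end. My estimate while pushing put its centre about 12 mm towards the robot from the straightedge's middle, and the last picture agrees with that.

No check failed. I did not measure the bystanders; those in view showed no movement.

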